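# Find the true gap of a guide block with a gap gauge

## Task

Take the blue-handled gap gauge from its stand and feel the five gaps of the grey guide block with its blade: three are pinched and stop it just below the mouth, one is worn wide and gives no drag, and one takes it with a light drag down to a firm floor 40 mm below the top. Leave the gauge upright, fully home and let go in the gap that fits. Keep the pushing gentle (no more than about 20 N), do not let the blade sink deep in the worn gap, and leave the orange gauge, the beaker, the bottle and the jar where they are.

Things in the scene. Friction and masses are not known exactly. Their poses are not given: they have to be found in the camera images.
- gauge_grip (a point): centre of the blue handle of the gap gauge (120 g, 112 mm long), which stands upright in one of the two pockets of the white stand. Handle: 34 mm (x) by 12 mm (y, grip across this) by 50 mm tall. Below it a flat steel blade sticks out 62 mm: 24 mm wide (x), 6 mm thick (y), lower edges rounded. Axes: z up along the blade, x along its width, y across its thickness
- gauge_tip (a point): middle of the lower end of the gauge's blade, 87 mm below gauge_grip; same axes
- stand: white stand, fixed, 70 x 140 x 35 mm, holding the two gauges upright, 80 mm apart along its y, their blades 30 mm deep in its pockets and so their lower ends 5 mm above the table; origin at the centre of its underside
- spare: the other gauge, same shape as the blue one but with an orange handle, in the other pocket; not used. Origin at the lower end of its blade
- guide_block: grey guide block with an aluminium top, fixed, 64 mm (its x) by 183 mm (its y) by 72 mm tall, with a row of five slot-shaped mouths in its top, 35 mm apart along y. Origin at the centre of its underside; z up
- gap1 (a point): Centre of mouth 1 of the guide block, level with its top face, 72 mm above the table; axes as the block. Number 1 is at the +y end of the row, 5 at the -y end. Each mouth is 28 mm long (x), 9 mm wide (y), chamfered: the blade goes straight down, its width along x, either way round. Thin black dust lips 5 mm down hide the inside and give no resistance. What lies below is drawn anew each time: see gap2 to gap4
- gap2 (a point): Centre of mouth 2 of the guide block, level with its top face, 72 mm above the table; axes as the block. Three of the five gaps are pinched: the blade stops hard about 17 mm below the top face
- gap3 (a point): Centre of mouth 3 of the guide block, level with its top face, 72 mm above the table; axes as the block. One of the five gaps is worn wide: no drag at all, and its floor only 58 mm below the top face
- gap5 (a point): Centre of mouth 5 of the guide block, level with its top face, 72 mm above the table; axes as the block. See gap1 to gap4
- gap4 (a point): Centre of mouth 4 of the guide block, level with its top face, 72 mm above the table; axes as the block. One of the five gaps fits: from about 22 mm down sprung pads rub on the blade with an even drag of a few newtons (at most 12 N), enough to carry the gauge, until a firm floor stops it 40 mm below the top face
- beaker: bystander: empty blue plastic beaker, 72 mm across, 90 mm tall; origin under its centre
- reagent: bystander: amber bottle, 60 mm across, 130 mm tall; origin under its centre
- jar: bystander: white jar with a red cap, 56 mm across, 70 mm tall; origin under its centre
- gauge: the blue gauge as a whole; origin at the lower end of its blade, as gauge_tip

How it is judged:
By the outcome, as a careful person would: the job done as asked, in the order asked, and still so for the second after the job is handed in, with the robot touching nothing.
It also fails if it takes over 67 s, if anything falls off the work surface, if the arm or the gripper's body presses on something with over 40 N, if the wrist force passes 120 N, or if a joint passes its speed limit or range.

## Robot

A 6-joint arm with a two-finger parallel gripper is mounted at the origin on the work surface. World frame = base frame: x ahead of the robot, y to its left, z up, the work surface at z = 0. Lengths are in m, angles in rad, forces in N, time in s.
With the tool pointing down it reaches from about 0.35 to 0.95 m from the base axis. Payload 17.4 kg.
Tool frame: the origin (TCP) lies at the very end of the fingers, on their centre line; the grasp point (between the pads) lies 19 mm behind it; z points along the fingers, y is the direction in which the jaws open and shut (so a half turn about z gives the same grasp; the last joint's range is limited). The gripper opens to 93 mm and grips with 3 to 60 N. Pads are 15 mm wide; open, the fingers measure 128 mm over their backs; the gripper's body (75 mm by 188 mm) begins 65 mm behind the grasp point.
Start: joints at [1.096, 0.116, 1.442, -0, 1.584, -0.038], TCP at [0.286, 0.612, 0.219] pointing down, gripper open.
Joint ranges: [-2.83, 2.83], [-0.83, 2.19], [0.07, 2.5], [-1.14, 4.28], [0.01, 3], [-2.97, 2.97]. Speed limits (rad/s): [1.89, 1.89, 2.22, 3.14, 3.14, 3.14].

## Interface

Orientations are given as a unit quaternion [x, y, z, w].
In Python, from bench import bot gives the robot as it stands.
- The arm moves only by the tool jog_arm, never from a script. Its argument "targets" is a list of rows, each an object of numbers: "x", "y", "z": the shift along the world's x, y, z in m; "roll": the turn about the world's z in degrees. In form: [{"x": .., "y": .., "z": .., "roll": ..}, ...]. A call has exactly 5 rows; each row shifts and turns the commanded pose from where the row before left it; what a row does not reach is not made up. A row lasts 1/8 s, in which the tool goes at most 62.5 mm and 10.7 degrees, less where a joint would pass 70% of its speed; a pose out of reach is approached as far as the arm can. A call is refused whole if a number of a shift passes 0.0625 or a number of a turn 10.7, either way. A call with a gripper value outside its range is refused whole. "jaw" is the finger opening in m, from 0 to 0.093, set as the call begins (left out, the last holds). The fingers move at their own pace and stop on an object; "newtons" is the grip in N (left out, the last holds). Time passes only in rows, so rows that do not move let the fingers close, or fill a call up. It gives the time, the measured TCP pose, the force and the opening at its end, in the units of the state.
- bot.sense(): the state, without advancing time (a new reading comes with each control period).
- bot.snapshot(name): name is "scene" or "top" or "wrist"; returns the picture (480x640x3 uint8, red, green, blue); there is no depth.
- bot.camera_params(name): a dict with "fx", "fy", "cx", "cy" (pixels), "rvec" (rotation vector, rad) and "tvec" (3), from world to camera coordinates, as OpenCV has them; the wrist camera has in their place "mount" (4x4, takes a point from camera to tool coordinates, whose origin is the TCP and whose axes are the flange's). Camera axes: x right, y down, z forward; pixel columns grow to the right and rows downward; lengths in m; the calibration is good to about 2 mm. The wrist camera is an equidistant fisheye: a pixel r from the principal point sees the ray r / f radians off the axis. A picture is of the moment at which its call begins: read the wrist's pose just before it. camera_params takes no time and is no camera call.
- bot.close_job(): hands the job in, once; it reports no verdict.
The state is a dict: "time": time; "qpos": joint angles; "qvel": joint speeds; "joint_efforts": joint torques, N m; "ee_pos": TCP position; "tool_rot": TCP orientation; "contact_force": force on the tool from outside, world axes, zero at the start; "ft_torque": the same for the moment, N m; "width": finger opening in m.
Only numpy, scipy, OpenCV 4.12 (cv2) and the standard library are available. Lean on these libraries where they do the work, as an engineer would, in place of code of your own. Each camera call takes 0.05 s, during which the arm holds its last target.

## Working session

There is one attempt and no reset: what is moved stays moved. The work goes in short steps, Python scripts to look and compute and a tool call to move; the robot and the scene stay as the last step left them, time stands still between calls to the robot, and variables do not carry over. Pictures are saved under pics/ and viewed, and the job is handed in when it is done.

Besides the shell and the picture viewer there is one more tool, called after "Request:" as a command line: name --argument value ..., lists and objects as JSON in quotes. jog_arm: Moves the arm, as the interface text tells. Its arguments: {"type":"object","properties":{"targets":{"type":"array","items":{"type":"object","properties":{"x":{"type":"number"},"y":{"type":"number"},"z":{"type":"number"},"roll":{"type":"number"}}}},"jaw":{"type":"number"},"newtons":{"type":"number"}},"required":["targets"]}

```bash
ls; mkdir -p pics; python3 - <<'E'
from bench import bot
import cv2
s=bot.sense();print(s)
for n in("scene","top","wrist"):
    im=bot.snapshot(n);cv2.imwrite(f"pics/{n}0.png",im[:,:,::-1]);print(n,bot.camera_params(n))
E
```

```text
pics
{'time': 0.0, 'qpos': array([ 1.09618493e+00,  1.16486096e-01,  1.44226969e+00, -3.15917405e-06,
        1.58401676e+00, -3.77807434e-02]), 'qvel': array([-2.76770893e-04,  4.37649846e-05,  9.33866428e-04,  1.32258043e-03,
       -5.48408591e-04,  5.53117061e-04]), 'joint_efforts': array([ 1.03407736e-03, -7.21248436e+01, -6.22622395e+01,  7.79989385e-02,
        2.36395444e-02, -1.45674830e-04]), 'ee_pos': array([0.28547237, 0.6114281 , 0.21790237]), 'tool_rot': array([ 2.16682853e-01,  9.76241872e-01, -5.71088761e-04, -1.47965385e-04]), 'contact_force': array([-0.39788143,  0.2792996 , -0.4319752 ]), 'ft_torque': array([-0.00903565,  0.00602992, -0.03282043]), 'width': 0.09295594064540995}
scene {'fx': 454.04515010250185, 'fy': 454.04515010250185, 'cx': 317.46305279926565, 'cy': 236.19277600151997, 'rvec': array([ 1.04528321,  2.39371032, -1.04937172]), 'tvec': array([ 0.39389598, -0.15851323,  1.31809606])}
top {'fx': 585.2005323663664, 'fy': 585.2005323663664, 'cx': 319.41685870650406, 'cy': 232.0247458266924, 'rvec': array([ 2.18990497, -2.20532502,  0.06590483]), 'tvec': array([-0.05332565,  0.52682356,  1.39604565])}
wrist {'fx': 371.64829954431775, 'fy': 371.64829954431775, 'cx': 320.2833488372838, 'cy': 241.72196884807252, 'mount': array([[-1.10713814e-03, -9.70361603e-01, -2.41654988e-01,
         6.59223208e-02],
       [ 9.99999341e-01, -1.14791089e-03,  2.79375144e-05,
         3.95929649e-05],
       [-3.04507883e-04, -2.41654798e-01,  9.70362234e-01,
        -1.65161893e-01],
       [ 0.00000000e+00,  0.00000000e+00,  0.00000000e+00,
         1.00000000e+00]])}
```

View pics/scene0.png

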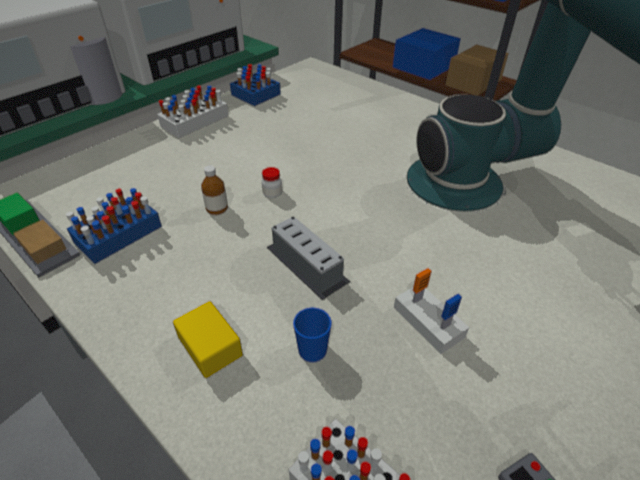

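View pics/top0.png

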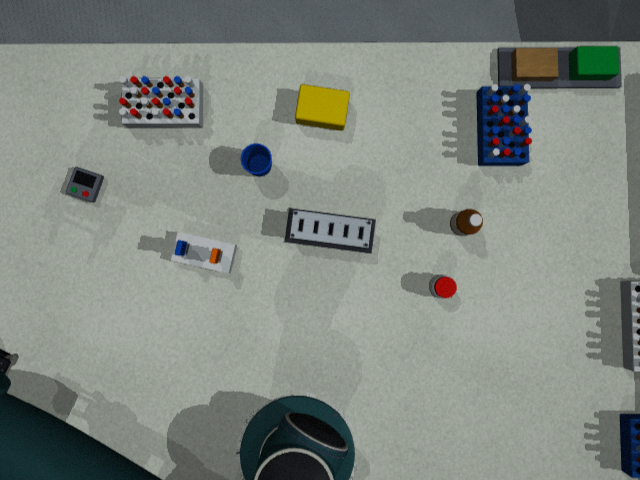

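View pics/wrist0.png

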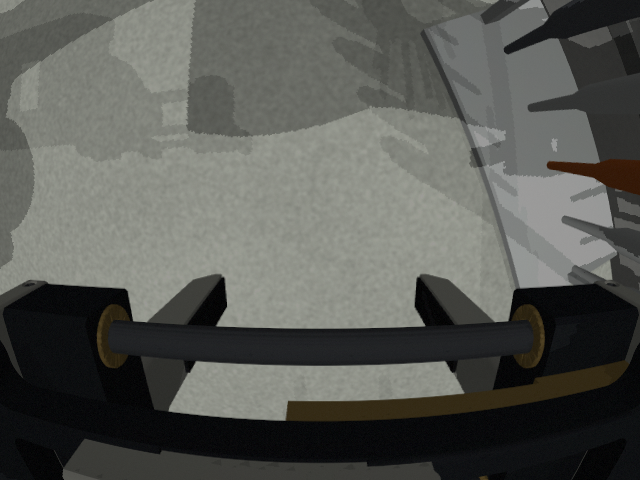

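The top view shows the blue handle near (181,247), the orange one near (216,255), and the block top centred on about (330,230) with five dark mouths. In the scene view, blue is near (451,307), orange near (421,280), and the block near (308,255).

```bash
cat > h.py <<'E'
import numpy as np,cv2
from bench import bot
def cam(n):
    p=bot.camera_params(n);K=np.array([[p['fx'],0,p['cx']],[0,p['fy'],p['cy']],[0,0,1]]);R=cv2.Rodrigues(p['rvec'])[0]
    return K,R,p['tvec']
def plane(n,uv,z):
    K,R,t=cam(n);d=R.T@np.linalg.inv(K)@np.array([uv[0],uv[1],1.]);c=-R.T@t
    return c+d*(z-c[2])/d[2]
def proj(n,P):
    K,R,t=cam(n);return cv2.projectPoints(np.array(P,float).reshape(-1,1,3),cv2.Rodrigues(R)[0],t,K,None)[0].reshape(-1,2)
def tri(a,b):
    Ps=[np.c_[cam(n)[1],cam(n)[2]] for n in("top","scene")];Ps=[cam(n)[0]@P for n,P in zip(("top","scene"),Ps)]
    X=cv2.triangulatePoints(Ps[0],Ps[1],np.array(a,float),np.array(b,float)).ravel();return X[:3]/X[3]
E
python3 - <<'E'
import cv2
a=cv2.imread('pics/top0.png');b=cv2.imread('pics/scene0.png')
cv2.imwrite('pics/c1.png',cv2.resize(a[195:285,160:250],None,fx=6,fy=6,interpolation=cv2.INTER_CUBIC))
cv2.imwrite('pics/c2.png',cv2.resize(a[200:260,275:385],None,fx=7,fy=7,interpolation=cv2.INTER_CUBIC))
cv2.imwrite('pics/c3.png',cv2.resize(b[205:355,260:480],None,fx=3.6,fy=3.6,interpolation=cv2.INTER_CUBIC))
E
```

```text
(no output)
```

View pics/c1.png

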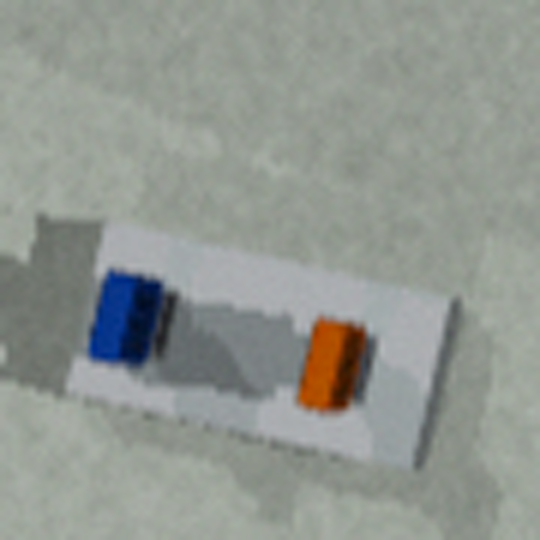

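View pics/c2.png

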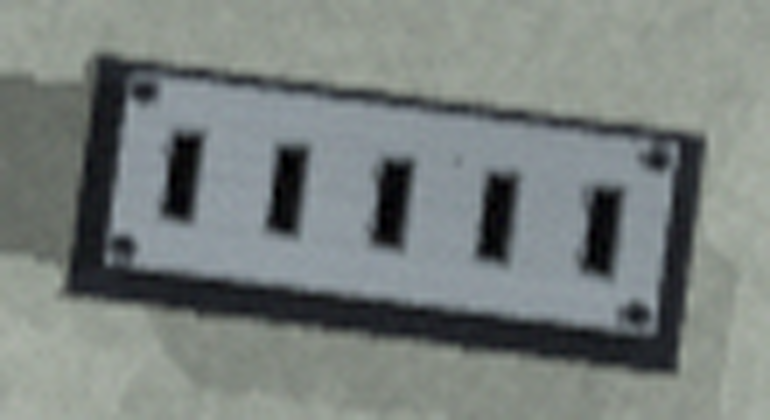

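View pics/c3.png

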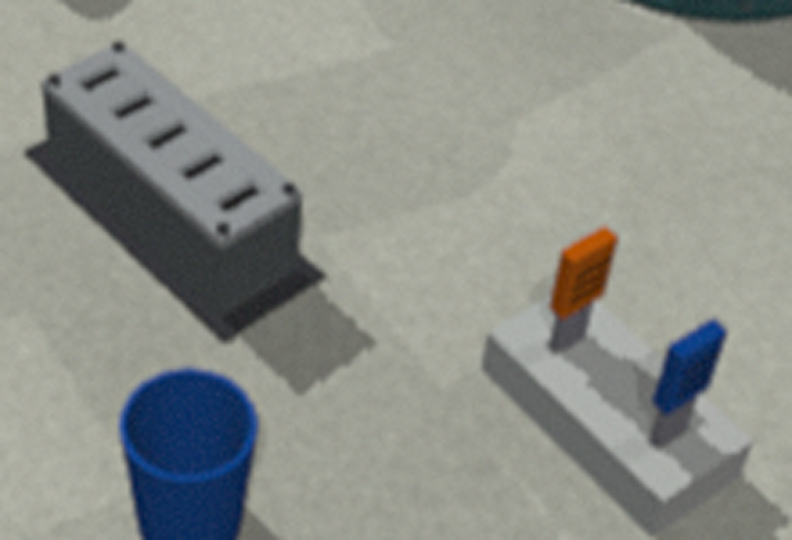

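Views show clear mouths and handles (top crop: mouths run from about (301,225) to (361,233)). Now measuring.

```bash
python3 - <<'E'
from h import *
a=cv2.imread('pics/top0.png');b=cv2.imread('pics/scene0.png')
def slots(im,x0,x1,y0,y1,thr):
    F=6;c=cv2.resize(im[y0:y1,x0:x1],None,fx=F,fy=F,interpolation=cv2.INTER_CUBIC);g=cv2.cvtColor(c,6)
    m=(g<thr).astype(np.uint8);n,l,st,ce=cv2.connectedComponentsWithStats(m)
    out=[]
    for i in range(1,n):
        if st[i][4]>150 and st[i][0]>0 and st[i][1]>0: out.append((st[i][4]/F/F,(ce[i][0]+.5)/F-.5+x0,(ce[i][1]+.5)/F-.5+y0))
    return out
T=[s for s in slots(a,275,385,200,260,90) if 20<s[0]<100]
S=[s for s in slots(b,265,350,210,285,90) if 10<s[0]<100]
print(T);print(S)
print('slots top'); P=[]
for s in T: p=plane('top',s[1:],.072);P.append(p);print(p.round(4))
print('slots scene')
for s in S: print(plane('scene',s[1:],.072).round(4))
P=np.array(P);P=P[np.argsort(-P[:,1])];d=P[0]-P[-1];print('len',np.linalg.norm(d),'yaw of block y-axis vs world y (deg)',np.degrees(np.arctan2(-d[0],d[1])))
# handles
for name,rng in(('blue',(100,130)),('orange',(5,18))):
    for n,im,box in(('top',a,(160,250,195,285)),('scene',b,(400,470,260,325))):
        F=6;c=cv2.resize(im[box[2]:box[3],box[0]:box[1]],None,fx=F,fy=F,interpolation=cv2.INTER_CUBIC)
        h=cv2.cvtColor(c,cv2.COLOR_BGR2HSV);m=((h[...,0]>=rng[0])&(h[...,0]<=rng[1])&(h[...,1]>140)).astype(np.uint8)
        cs=max(cv2.findContours(m,0,1)[0],key=cv2.contourArea)
        M=cv2.moments(cs);uv=((M['m10']/M['m00']+.5)/F-.5+box[0],(M['m01']/M['m00']+.5)/F-.5+box[2])
        q=cv2.approxPolyDP(cs,4,True)[:,0]
        print(name,n,np.round(uv,2),plane(n,uv,.092).round(4),cv2.contourArea(cs)/F/F, [tuple(np.round((v+.5)/F-.5+[box[0],box[2]],1)) for v in q])
        globals()[name+n]=uv
    print('tri',tri(globals()[name+'top'],globals()[name+'scene']).round(4))
s=bot.sense();print(s['ee_pos'])
E
```

```text
[(np.float64(55.80555555555555), np.float64(300.58922349427576), np.float64(224.7113406338145)), (np.float64(55.94444444444445), np.float64(315.6174280039722), np.float64(226.61924859318106)), (np.float64(58.25), np.float64(330.55877443967574), np.float64(228.5191146081704)), (np.float64(57.638888888888886), np.float64(345.5810843373494), np.float64(230.57072289156628)), (np.float64(57.77777777777778), np.float64(360.5530448717949), np.float64(232.54439102564103))]
[(np.float64(23.13888888888889), np.float64(287.281412565026), np.float64(226.54731892757104)), (np.float64(25.027777777777775), np.float64(296.50545689974103), np.float64(234.28440621531632)), (np.float64(26.666666666666668), np.float64(305.79913194444447), np.float64(242.47482638888889)), (np.float64(27.666666666666668), np.float64(315.6059236947791), np.float64(250.89173360107094)), (np.float64(30.36111111111111), np.float64(325.8402714242147), np.float64(259.6588136627021))]
slots top
[ 0.5406 -0.0132  0.072 ]
[ 0.5359 -0.0479  0.072 ]
[ 0.5313 -0.0824  0.072 ]
[ 0.5263 -0.1171  0.072 ]
[ 0.5215 -0.1517  0.072 ]
slots 
[... 1083 characters left out ...]
7.9)), (np.float64(211.6), np.float64(250.2)), (np.float64(209.4), np.float64(261.2)), (np.float64(212.6), np.float64(262.8)), (np.float64(216.9), np.float64(262.4)), (np.float64(218.2), np.float64(260.1)), (np.float64(220.1), np.float64(249.9))]
orange scene [421.46 280.26] [0.468  0.1802 0.092 ] 258.56944444444446 [(np.float64(428.1), np.float64(268.2)), (np.float64(426.2), np.float64(268.4)), (np.float64(416.2), np.float64(274.2)), (np.float64(413.1), np.float64(288.8)), (np.float64(415.2), np.float64(292.8)), (np.float64(420.6), np.float64(290.4)), (np.float64(426.8), np.float64(285.6)), (np.float64(430.6), np.float64(271.4))]
tri [0.4704 0.181  0.0946]
[0.28550814 0.61147437 0.21808241]
```

Request:
jog_arm --targets '[{"x": 0.02,"y": -0.035,"z": 0,"roll": 1.2},{"x": 0.02,"y": -0.035,"z": 0,"roll": 1.2},{"x": 0.02,"y": -0.035,"z": 0,"roll": 1.2},{"x": 0.02,"y": -0.035,"z": 0,"roll": 1.2},{"x": 0.02,"y": -0.035,"z": 0,"roll": 1.2}]' --jaw 0.06 --newtons 30

```text
time: 0.78
ee_pos: [0.386, 0.4354, 0.2184]
tool_rot: [0.165, 0.986, -0.0, -0.0]
contact_force: [0.6, -0.2, 0.3]
width: 0.0599
```

Request:
jog_arm --targets '[{"x": 0.02,"y": -0.035,"z": 0,"roll": 1.2},{"x": 0.02,"y": -0.035,"z": 0,"roll": 1.2},{"x": 0.02,"y": -0.035,"z": 0,"roll": 1.2},{"x": 0.02,"y": -0.035,"z": 0,"roll": 1.2},{"x": 0.02,"y": -0.002,"z": -0.01,"roll": 1.2}]'

```text
time: 1.4
ee_pos: [0.4865, 0.2929, 0.2095]
tool_rot: [0.114, 0.993, 0.0, 0.001]
contact_force: [0.5, 0.9, 0.4]
width: 0.06
```

Request:
jog_arm --targets '[{"x": 0.001,"y": -0.017,"z": 0,"roll": 0},{"x": 0,"y": -0.017,"z": -0.01,"roll": 0},{"x": 0,"y": 0,"z": -0.02,"roll": 0},{"x": 0,"y": 0,"z": -0.02,"roll": 0},{"x": 0,"y": 0,"z": 0,"roll": 0}]'

```text
time: 2.02
ee_pos: [0.4855, 0.2607, 0.1562]
tool_rot: [0.113, 0.994, -0.001, -0.001]
contact_force: [-0.3, 0.6, -0.4]
width: 0.0598
```

```bash
python3 - <<'E'
from h import *
s=bot.sense();print(s['ee_pos'],s['tool_rot'],s['contact_force'])
np.savez('pose1.npz',p=s['ee_pos'],q=s['tool_rot'])
cv2.imwrite('pics/w1.png',bot.snapshot('wrist')[:,:,::-1])
E
```

```text
[0.48552986 0.26065174 0.15621274] [ 1.13152202e-01  9.93576308e-01 -8.44097210e-04 -1.40933216e-03] [-0.25833972  0.60180223 -0.40716222]
```

View pics/w1.png

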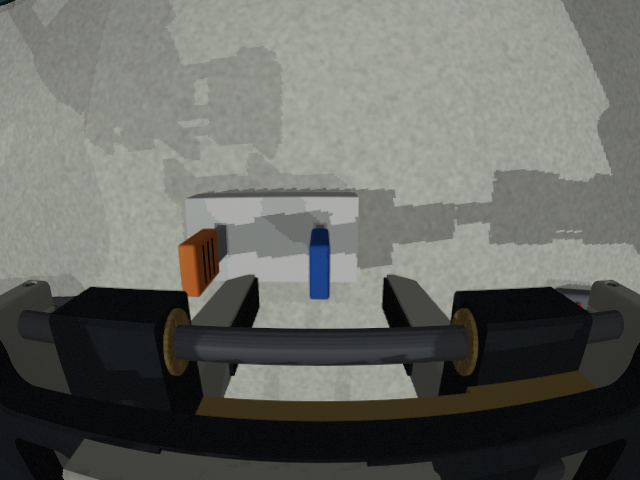

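Handle (blue at columns 309–330, rows 229–299) sits centred between the fingers, the stand's edges are level in the picture, so the yaw is right. Checking its place along tool x from the projected handle outline.

```bash
cat >> h.py <<'E'
from scipy.spatial.transform import Rotation as Ro
def wproj(P,p,q):
    c=bot.camera_params('wrist');M=c['mount'];T=np.eye(4);T[:3,:3]=Ro.from_quat(q).as_matrix();T[:3,3]=p
    X=np.linalg.inv(T@M)@np.r_[P,1];r=np.hypot(X[0],X[1]);th=np.arctan2(r,X[2])
    return np.array([c['cx']+c['fx']*th*X[0]/r,c['cy']+c['fy']*th*X[1]/r])
def wray(uv,p,q,z):
    c=bot.camera_params('wrist');M=c['mount'];T=np.eye(4);T[:3,:3]=Ro.from_quat(q).as_matrix();T[:3,3]=p
    d=np.array([(uv[0]-c['cx'])/c['fx'],(uv[1]-c['cy'])/c['fy']]);th=np.linalg.norm(d)
    v=np.r_[np.sin(th)*d/th,np.cos(th)];W=T@M;v=W[:3,:3]@v;o=W[:3,3];return o+v*(z-o[2])/v[2]
E
python3 - <<'E'
from h import *
z=np.load('pose1.npz');p,q=z['p'],z['q']
im=cv2.imread('pics/w1.png');cv2.imwrite('pics/c4.png',cv2.resize(im[180:310,280:360],None,fx=6,fy=6)[:, :][:600*2])
cv2.imwrite('pics/c4.png',cv2.resize(im[215:310,280:370],None,fx=6,fy=6))
g=np.array([.4885,.2588]);a=np.radians(-13);X=np.array([np.cos(a),np.sin(a)]);Y=np.array([-np.sin(a),np.cos(a)])
for h in(.117,.067):
  print(h,[wproj(np.r_[g+sx*.017*X+sy*.006*Y,h],p,q).round(1) for sx in(-1,1) for sy in(-1,1)])
for uv in((319,298),(319,230),(319,245)):
  for h in(.117,): print(uv,h,wray(uv,p,q,h))
print(wray((187,197),p,q,.035),wray((358,196),p,q,.035),wray((357,281),p,q,.035))
E
```

```text
0.117 [array([308. , 244.2]), array([329.1, 244.1]), array([308.6, 299.6]), array([328.8, 299.6])]
0.067 [array([310.4, 226.6]), array([327.6, 226.6]), array([310.8, 272.8]), array([327.4, 272.8])]
(319, 298) 0.117 [0.50411042 0.25537509 0.117     ]
(319, 230) 0.117 [0.46399137 0.26472034 0.117     ]
(319, 245) 0.117 [0.47247498 0.26274563 0.117     ]
[0.42975859 0.16248778 0.035     ] [0.46138366 0.29600295 0.035     ] [0.52956771 0.28105226 0.035     ]
```

View pics/c4.png

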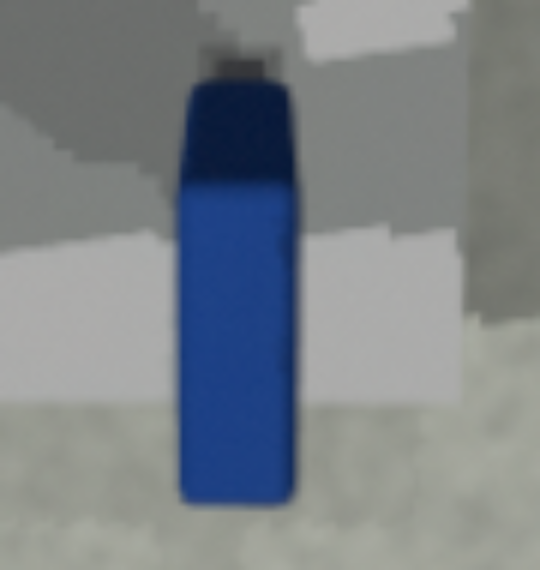

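Top-face rows 245–299 match the prediction (244–300); within 1 mm. Going down to grasp.

Request:
jog_arm --targets '[{"x": 0.003,"y": -0.0015,"z": -0.015,"roll": 0},{"x": 0,"y": 0,"z": -0.025,"roll": 0},{"x": 0,"y": 0,"z": -0.025,"roll": 0},{"x": 0,"y": 0,"z": -0.018,"roll": 0},{"x": 0,"y": 0,"z": 0,"roll": 0}]'

```text
time: 2.7
ee_pos: [0.4891, 0.2589, 0.0743]
tool_rot: [0.113, 0.994, -0.001, -0.001]
contact_force: [0.2, 0.2, -0.2]
width: 0.06
```

Request:
jog_arm --targets '[{"x": 0,"y": 0,"z": 0,"roll": 0},{"x": 0,"y": 0,"z": 0,"roll": 0},{"x": 0,"y": 0,"z": 0,"roll": 0},{"x": 0,"y": 0,"z": 0,"roll": 0},{"x": 0,"y": 0,"z": 0,"roll": 0}]' --jaw 0.0 --newtons 30

```text
time: 3.32
ee_pos: [0.4896, 0.2591, 0.0758]
tool_rot: [0.113, 0.994, 0.0, 0.0]
contact_force: [0.9, -0.1, -0.5]
width: 0.015
```

Request:
jog_arm --targets '[{"x": 0,"y": 0,"z": 0,"roll": 0},{"x": 0,"y": 0,"z": 0,"roll": 0},{"x": 0,"y": 0,"z": 0,"roll": 0},{"x": 0,"y": 0,"z": 0,"roll": 0},{"x": 0,"y": 0,"z": 0,"roll": 0}]'

```text
time: 3.95
ee_pos: [0.4896, 0.2592, 0.0757]
tool_rot: [0.113, 0.994, 0.0, 0.0]
contact_force: [-0.6, -0.3, 1.5]
width: 0.0117
```

```bash
python3 - <<'E'
from h import *
for i in range(4):
    s=bot.sense();print(s['ee_pos'],s['contact_force'],s['width'],s['time']); im=bot.snapshot('wrist')
E
```

```text
[0.48958075 0.25915818 0.07567974] [-0.5745317  -0.31093274  1.46093489] 0.011697415499901307 3.95
[0.48959372 0.25915696 0.07568759] [-0.20403574  0.16213738  1.43624804] 0.011631014580491587 4.0
[0.48958535 0.25917313 0.07570886] [-0.34224101  0.48751708  0.83949468] 0.011716308322986802 4.05
[0.48957654 0.25915815 0.07568692] [0.73279964 1.19080082 1.51489487] 0.011956047457268967 4.1
```

Gripped (11.7 mm). Lift straight up.

Request:
jog_arm --targets '[{"x": 0,"y": 0,"z": 0.01,"roll": 0},{"x": 0,"y": 0,"z": 0.025,"roll": 0},{"x": 0,"y": 0,"z": 0.03,"roll": 0},{"x": 0,"y": 0,"z": 0.03,"roll": 0},{"x": 0,"y": 0,"z": 0.03,"roll": 0}]'

```text
time: 4.78
ee_pos: [0.4894, 0.259, 0.2022]
tool_rot: [0.113, 0.994, 0.0, 0.0]
contact_force: [0.0, -0.1, -0.7]
width: 0.0118
```

Request:
jog_arm --targets '[{"x": 0.006,"y": -0.03,"z": 0,"roll": 0.5},{"x": 0.006,"y": -0.03,"z": 0,"roll": 0.5},{"x": 0.006,"y": -0.03,"z": 0,"roll": 0.5},{"x": 0.006,"y": -0.03,"z": 0,"roll": 0.5},{"x": 0.006,"y": -0.03,"z": 0,"roll": 0.5}]'

```text
time: 5.4
ee_pos: [0.5195, 0.1081, 0.2012]
tool_rot: [0.092, 0.996, -0.0, 0.0]
contact_force: [0.8, -0.0, -1.3]
width: 0.0122
```

Request:
jog_arm --targets '[{"x": 0.006,"y": -0.03,"z": 0,"roll": 0.5},{"x": 0.006,"y": -0.03,"z": 0,"roll": 0.5},{"x": 0.005,"y": -0.03,"z": -0.02,"roll": 0.5},{"x": 0.005,"y": -0.032,"z": -0.02,"roll": 0.65},{"x": 0,"y": 0,"z": 0,"roll": 0.5}]'

```text
time: 6.02
ee_pos: [0.541, -0.0144, 0.1594]
tool_rot: [0.07, 0.998, -0.0, -0.001]
contact_force: [-0.4, 0.2, -1.0]
width: 0.0118
```

```bash
cat > snap.py <<'E'
import sys
from h import *
k=sys.argv[1]
s=bot.sense();np.savez(f'pose_{k}.npz',p=s['ee_pos'],q=s['tool_rot'])
t=Ro.from_quat(s['tool_rot']).as_matrix()
print(s['time'],s['ee_pos'],'F',s['contact_force'],'w',s['width'],'yaw',np.degrees(np.arctan2(-t[0,1],t[1,1])),'tilt z',t[:,2])
for n in sys.argv[2:]: cv2.imwrite(f'pics/{n}_{k}.png',bot.snapshot(n)[:,:,::-1])
E
python3 snap.py a top scene wrist; python3 - <<'E'
import cv2
cv2.imwrite('pics/c5.png',cv2.resize(cv2.imread('pics/scene_a.png')[130:290,250:430],None,fx=4,fy=3.7,interpolation=2))
E
```

```text
6.025 [ 0.54097154 -0.01444959  0.1594175 ] F [-0.42492237  0.18312018 -0.98574675] w 0.011827897366986272 yaw -7.9852739491494145 tilt z [-2.48107319e-03 -9.91340664e-05 -9.99996917e-01]
```

View pics/c5.png

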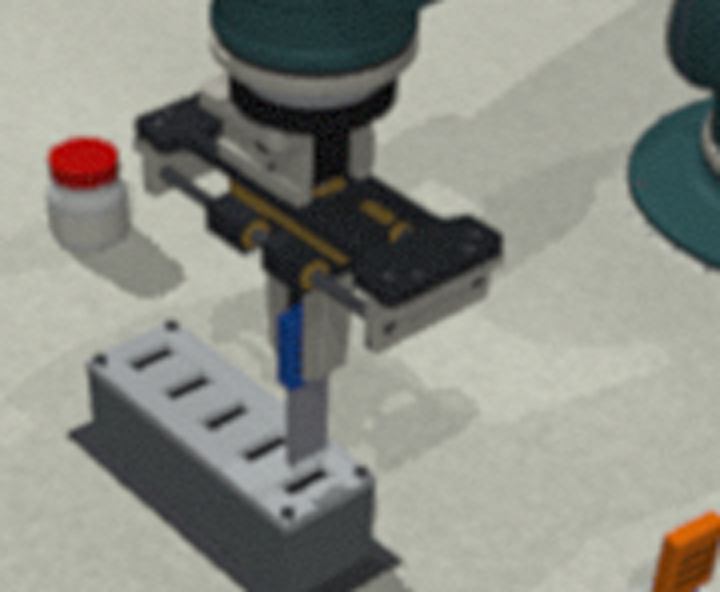

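View pics/wrist_a.png

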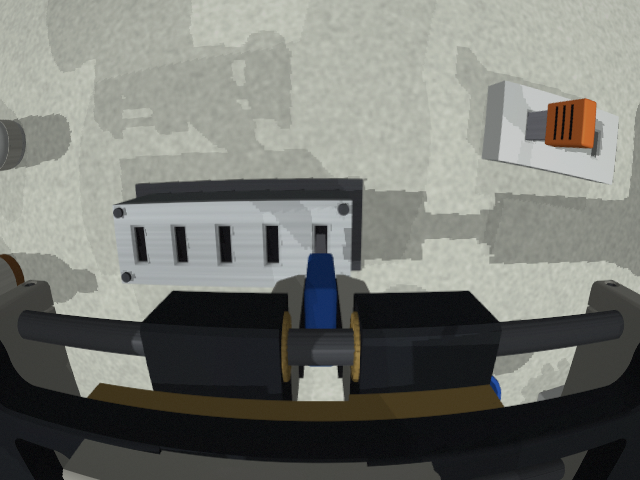

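View pics/top_a.png

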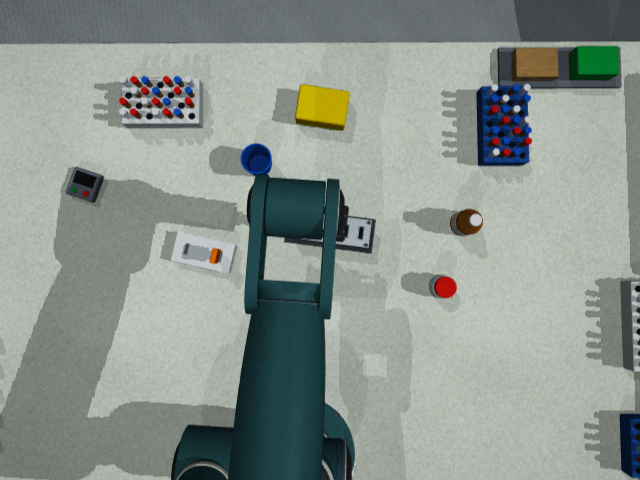

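In the wrist view the five mouths lie at about (141..320, 242) with slot 1 right under the blade; block edges are level, so the yaw is right. Refining the mouth positions relative to the tool from this view.

```bash
python3 - <<'E'
from h import *
z=np.load('pose_a.npz');p,q=z['p'],z['q']
im=cv2.imread('pics/wrist_a.png');F=4
x0,y0=110,205;c=cv2.resize(im[y0:285,x0:345],None,fx=F,fy=F,interpolation=2);g=cv2.cvtColor(c,6)
m=(g<110).astype(np.uint8);n,l,st,ce=cv2.connectedComponentsWithStats(m)
P=[]
for i in range(1,n):
    if st[i][4]/F/F>150:
        uv=((ce[i]+.5)/F-.5+[x0,y0]);w=wray(uv,p,q,.072);P.append(w);print(st[i]/F,uv.round(1),w.round(4))
cv2.imwrite('pics/c6.png',cv2.resize(im[180:330,250:400],None,fx=4,fy=4,interpolation=2))
T=np.eye(3)
R=Ro.from_quat(q).as_matrix()
for nm,d in(('tip',[0,0,-.0707]),):
    for yx in(-.012,.012): print(nm,wproj(p+R@np.array([yx,0,0])+np.array([0,0,-.0707]),p,q))
print('tilted blade base', wproj(p+np.array([0,0,-.009]),p,q))
E
```

```text
[ 155.25   20.25   13.75   39.5  1986.5 ] [271.5 244.2] [ 0.5347 -0.0485  0.072 ]
[ 166.     20.25   69.     59.75 6126.75] [317.7 264.2] [ 0.5538 -0.0183  0.072 ]
[ 106.5    20.5    15.75   38.   1905.  ] [224.3 244.1] [ 0.5298 -0.0827  0.072 ]
[  63.     21.25   15.25   37.   1732.  ] [180.1 244.4] [ 0.5253 -0.1168  0.072 ]
[  22.75   21.75   14.75   35.75 1558.5 ] [139.7 244.2] [ 0.5204 -0.1508  0.072 ]
tip [320.57827345 269.83627183]
tip [320.54507849 234.79382535]
tilted blade base [320.62514171 285.53124598]
```

View pics/c6.png

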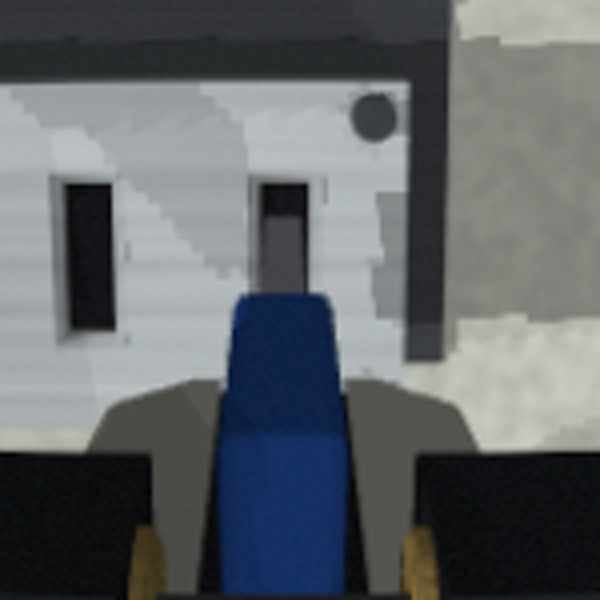

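Blade column 321 and slot-1 column 321 agree; along x the gauge is within ~1 mm of the mouth. Descending carefully.

Request:
jog_arm --targets '[{"x": 0,"y": 0,"z": -0.006,"roll": 0},{"x": 0,"y": 0,"z": -0.006,"roll": 0},{"x": 0,"y": 0,"z": -0.003,"roll": 0},{"x": 0,"y": 0,"z": -0.002,"roll": 0},{"x": 0,"y": 0,"z": -0.002,"roll": 0}]'

```text
time: 6.8
ee_pos: [0.5416, -0.0128, 0.1416]
tool_rot: [0.069, 0.998, 0.0, 0.0]
contact_force: [0.0, 0.3, -1.0]
width: 0.0119
```

Request:
jog_arm --targets '[{"x": 0,"y": 0,"z": -0.001,"roll": 0},{"x": 0,"y": 0,"z": -0.001,"roll": 0},{"x": 0,"y": 0,"z": -0.001,"roll": 0},{"x": 0,"y": 0,"z": -0.0005,"roll": 0},{"x": 0,"y": 0,"z": 0,"roll": 0}]'

```text
time: 7.42
ee_pos: [0.5415, -0.0129, 0.1381]
tool_rot: [0.069, 0.998, -0.0, -0.0]
contact_force: [-0.1, -0.2, -0.5]
width: 0.0114
```

Inside the mouth by ~4 mm with no force. Continue.

Request:
jog_arm --targets '[{"x": 0,"y": 0,"z": -0.002,"roll": 0},{"x": 0,"y": 0,"z": -0.002,"roll": 0},{"x": 0,"y": 0,"z": -0.002,"roll": 0},{"x": 0,"y": 0,"z": -0.002,"roll": 0},{"x": 0,"y": 0,"z": 0,"roll": 0}]'

```text
time: 8.05
ee_pos: [0.5415, -0.0129, 0.1299]
tool_rot: [0.069, 0.998, -0.0, -0.0]
contact_force: [1.0, 0.1, -0.4]
width: 0.012
```

Request:
jog_arm --targets '[{"x": 0,"y": 0,"z": -0.0005,"roll": 0},{"x": 0,"y": 0,"z": -0.0005,"roll": 0},{"x": 0,"y": 0,"z": -0.0005,"roll": 0},{"x": 0,"y": 0,"z": -0.0005,"roll": 0},{"x": 0,"y": 0,"z": 0,"roll": 0}]'

```text
time: 8.68
ee_pos: [0.5415, -0.0129, 0.1281]
tool_rot: [0.069, 0.998, 0.0, -0.0]
contact_force: [-0.4, -1.0, -1.7]
width: 0.0118
```

Tip ≈14.6 mm in. Stepping on towards 17 mm.

Request:
jog_arm --targets '[{"x": 0,"y": 0,"z": -0.0005,"roll": 0},{"x": 0,"y": 0,"z": -0.0005,"roll": 0},{"x": 0,"y": 0,"z": -0.0005,"roll": 0},{"x": 0,"y": 0,"z": 0,"roll": 0},{"x": 0,"y": 0,"z": 0,"roll": 0}]'

```text
time: 9.3
ee_pos: [0.5416, -0.0129, 0.1267]
tool_rot: [0.069, 0.998, -0.0, 0.0]
contact_force: [-0.8, 0.1, -1.1]
width: 0.0121
```

Request:
jog_arm --targets '[{"x": 0,"y": 0,"z": -0.0005,"roll": 0},{"x": 0,"y": 0,"z": -0.0005,"roll": 0},{"x": 0,"y": 0,"z": 0,"roll": 0},{"x": 0,"y": 0,"z": 0,"roll": 0},{"x": 0,"y": 0,"z": 0,"roll": 0}]'

```text
time: 9.93
ee_pos: [0.5416, -0.0129, 0.1256]
tool_rot: [0.069, 0.998, -0.0, -0.0]
contact_force: [-0.1, -0.3, -0.8]
width: 0.0121
```

Request:
jog_arm --targets '[{"x": 0,"y": 0,"z": -0.0005,"roll": 0},{"x": 0,"y": 0,"z": -0.0005,"roll": 0},{"x": 0,"y": 0,"z": 0,"roll": 0},{"x": 0,"y": 0,"z": 0,"roll": 0},{"x": 0,"y": 0,"z": 0,"roll": 0}]'

```text
time: 10.55
ee_pos: [0.5415, -0.0129, 0.1246]
tool_rot: [0.069, 0.998, -0.0, -0.0]
contact_force: [0.3, -0.3, -0.3]
width: 0.0117
```

Request:
jog_arm --targets '[{"x": 0,"y": 0,"z": -0.0005,"roll": 0},{"x": 0,"y": 0,"z": -0.0005,"roll": 0},{"x": 0,"y": 0,"z": -0.0005,"roll": 0},{"x": 0,"y": 0,"z": 0,"roll": 0},{"x": 0,"y": 0,"z": 0,"roll": 0}]'

```text
time: 11.18
ee_pos: [0.5416, -0.0129, 0.1232]
tool_rot: [0.069, 0.998, -0.0, 0.0]
contact_force: [0.5, -0.2, -2.2]
width: 0.0119
```

Passed 19 mm without a stop: mouth 1 is not pinched. On to ~24 mm to feel for drag.

Request:
jog_arm --targets '[{"x": 0,"y": 0,"z": -0.0005,"roll": 0},{"x": 0,"y": 0,"z": -0.0005,"roll": 0},{"x": 0,"y": 0,"z": -0.0005,"roll": 0},{"x": 0,"y": 0,"z": -0.0005,"roll": 0},{"x": 0,"y": 0,"z": -0.0005,"roll": 0}]'

```text
time: 11.8
ee_pos: [0.5416, -0.0129, 0.1206]
tool_rot: [0.069, 0.998, -0.0, 0.0]
contact_force: [0.0, -1.1, -1.6]
width: 0.0118
```

Request:
jog_arm --targets '[{"x": 0,"y": 0,"z": -0.0005,"roll": 0},{"x": 0,"y": 0,"z": -0.0005,"roll": 0},{"x": 0,"y": 0,"z": -0.0005,"roll": 0},{"x": 0,"y": 0,"z": -0.0005,"roll": 0},{"x": 0,"y": 0,"z": -0.0005,"roll": 0}]'

```text
time: 12.42
ee_pos: [0.5416, -0.0129, 0.1181]
tool_rot: [0.069, 0.998, -0.0, -0.0]
contact_force: [-0.2, 0.1, -1.4]
width: 0.012
```

```bash
python3 snap.py b scene wrist; python3 snap.py b2; python3 - <<'E'
import cv2
cv2.imwrite('pics/c7.png',cv2.resize(cv2.imread('pics/scene_b.png')[130:290,250:430],None,fx=4,fy=3.7,interpolation=2))
E
```

```text
12.425 [ 0.54155493 -0.01285162  0.11808916] F [-0.1550494   0.055699   -1.36409681] w 0.011961630510803147 yaw -7.876072734660029 tilt z [-3.49476871e-05  9.48239823e-07 -9.99999999e-01]
12.525 [ 0.54155263 -0.01288499  0.1180801 ] F [-0.04621665  0.20995566 -1.12099501] w 0.011778297833153518 yaw -7.877851755952582 tilt z [-6.38560681e-05  6.07600680e-06 -9.99999998e-01]
```

View pics/c7.png

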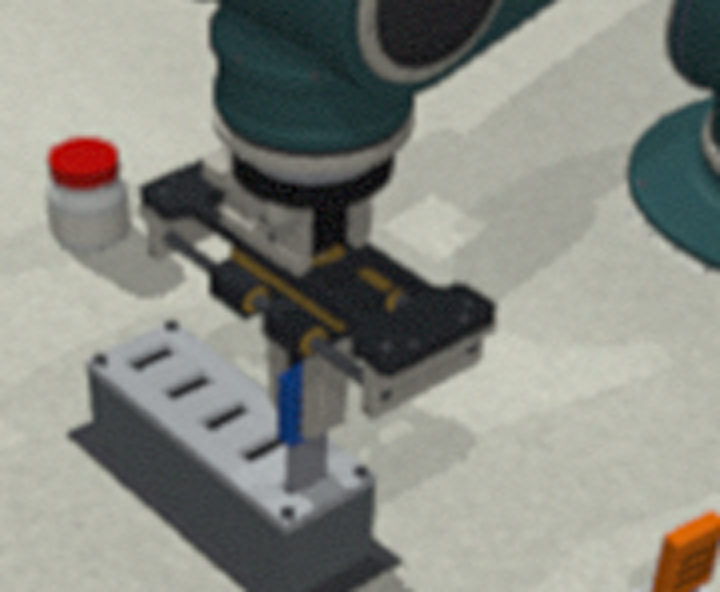

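The blade is standing in mouth 1 (about (307,260) in the full frame), ~24.6 mm deep, force equal to the gauge's weight only. A little further to be sure.

Request:
jog_arm --targets '[{"x": 0,"y": 0,"z": -0.0005,"roll": 0},{"x": 0,"y": 0,"z": -0.0005,"roll": 0},{"x": 0,"y": 0,"z": -0.0005,"roll": 0},{"x": 0,"y": 0,"z": -0.0005,"roll": 0},{"x": 0,"y": 0,"z": 0,"roll": 0}]'

```text
time: 13.15
ee_pos: [0.5415, -0.0129, 0.1161]
tool_rot: [0.069, 0.998, 0.0, -0.0]
contact_force: [0.5, 0.4, -0.5]
width: 0.0121
```

No drag at 26.6 mm: mouth 1 is the worn one. Withdraw and step to mouth 2.

Request:
jog_arm --targets '[{"x": 0,"y": 0,"z": 0.005,"roll": 0},{"x": 0,"y": 0,"z": 0.01,"roll": 0},{"x": 0,"y": 0,"z": 0.012,"roll": 0},{"x": 0,"y": 0,"z": 0.009,"roll": 0},{"x": 0,"y": 0,"z": 0.004,"roll": 0}]'

```text
time: 13.78
ee_pos: [0.5418, -0.0129, 0.1571]
tool_rot: [0.069, 0.998, -0.0, 0.0]
contact_force: [1.0, -0.8, -1.6]
width: 0.012
```

Request:
jog_arm --targets '[{"x": 0,"y": 0,"z": 0,"roll": 0},{"x": -0.0015,"y": -0.011,"z": 0,"roll": 0},{"x": -0.0018,"y": -0.0127,"z": 0,"roll": 0},{"x": -0.0015,"y": -0.011,"z": 0,"roll": 0},{"x": 0,"y": 0,"z": 0,"roll": 0}]'

```text
time: 14.4
ee_pos: [0.5366, -0.0486, 0.1561]
tool_rot: [0.069, 0.998, -0.0, -0.0]
contact_force: [1.1, 0.8, -1.3]
width: 0.0121
```

```bash
python3 snap.py c wrist; python3 - <<'E'
import cv2
cv2.imwrite('pics/c8.png',cv2.resize(cv2.imread('pics/wrist_c.png')[180:330,250:400],None,fx=4,fy=4,interpolation=2))
E
```

```text
14.4 [ 0.53661969 -0.04858402  0.15607878] F [ 1.14518539  0.79366376 -1.26447688] w 0.012072492132982294 yaw -7.953237043464998 tilt z [-9.11808717e-05 -2.93022105e-05 -9.99999995e-01]
```

View pics/c8.png

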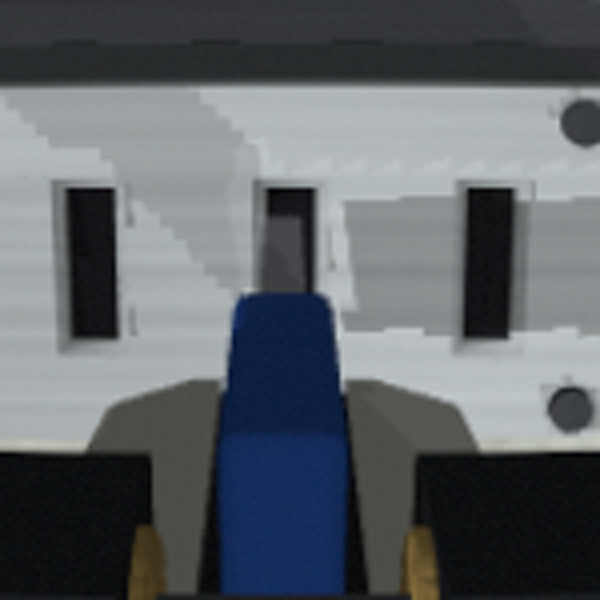

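Slot 2 is under the blade (slightly to +y; the arm's settling makes up that ~1 mm). Descend.

Request:
jog_arm --targets '[{"x": 0,"y": 0,"z": -0.004,"roll": 0},{"x": 0,"y": 0,"z": -0.004,"roll": 0},{"x": 0,"y": 0,"z": -0.003,"roll": 0},{"x": 0,"y": 0,"z": -0.002,"roll": 0},{"x": 0,"y": 0,"z": -0.001,"roll": 0}]'

```text
time: 15.08
ee_pos: [0.5368, -0.0475, 0.142]
tool_rot: [0.069, 0.998, -0.0, -0.0]
contact_force: [0.1, -0.9, -1.5]
width: 0.0121
```

Request:
jog_arm --targets '[{"x": 0,"y": 0,"z": -0.001,"roll": 0},{"x": 0,"y": 0,"z": -0.001,"roll": 0},{"x": 0,"y": 0,"z": -0.001,"roll": 0},{"x": 0,"y": 0,"z": -0.001,"roll": 0},{"x": 0,"y": 0,"z": 0,"roll": 0}]'

```text
time: 15.7
ee_pos: [0.5367, -0.0476, 0.1381]
tool_rot: [0.069, 0.998, -0.0, -0.0]
contact_force: [0.4, 0.5, -1.5]
width: 0.012
```

Request:
jog_arm --targets '[{"x": 0,"y": 0,"z": -0.002,"roll": 0},{"x": 0,"y": 0,"z": -0.002,"roll": 0},{"x": 0,"y": 0,"z": -0.002,"roll": 0},{"x": 0,"y": 0,"z": -0.002,"roll": 0},{"x": 0,"y": 0,"z": -0.001,"roll": 0}]'

```text
time: 16.32
ee_pos: [0.5367, -0.0476, 0.129]
tool_rot: [0.069, 0.998, -0.0, -0.0]
contact_force: [0.6, -0.2, -1.6]
width: 0.0118
```

Request:
jog_arm --targets '[{"x": 0,"y": 0,"z": -0.0005,"roll": 0},{"x": 0,"y": 0,"z": -0.0005,"roll": 0},{"x": 0,"y": 0,"z": -0.0005,"roll": 0},{"x": 0,"y": 0,"z": 0,"roll": 0},{"x": 0,"y": 0,"z": 0,"roll": 0}]'

```text
time: 16.95
ee_pos: [0.5368, -0.0476, 0.1277]
tool_rot: [0.069, 0.998, 0.0, 0.0]
contact_force: [0.0, -0.2, -2.1]
width: 0.0121
```

Request:
jog_arm --targets '[{"x": 0,"y": 0,"z": -0.0005,"roll": 0},{"x": 0,"y": 0,"z": -0.0005,"roll": 0},{"x": 0,"y": 0,"z": 0,"roll": 0},{"x": 0,"y": 0,"z": 0,"roll": 0},{"x": 0,"y": 0,"z": 0,"roll": 0}]'

```text
time: 17.58
ee_pos: [0.5368, -0.0476, 0.1267]
tool_rot: [0.069, 0.998, -0.0, 0.0]
contact_force: [0.9, -0.4, -1.4]
width: 0.0119
```

Request:
jog_arm --targets '[{"x": 0,"y": 0,"z": -0.0005,"roll": 0},{"x": 0,"y": 0,"z": -0.0005,"roll": 0},{"x": 0,"y": 0,"z": 0,"roll": 0},{"x": 0,"y": 0,"z": 0,"roll": 0},{"x": 0,"y": 0,"z": 0,"roll": 0}]'

```text
time: 18.2
ee_pos: [0.5368, -0.0476, 0.1257]
tool_rot: [0.069, 0.998, -0.0, 0.0]
contact_force: [0.1, 0.0, 0.0]
width: 0.0117
```

Request:
jog_arm --targets '[{"x": 0,"y": 0,"z": -0.0004,"roll": 0},{"x": 0,"y": 0,"z": -0.0004,"roll": 0},{"x": 0,"y": 0,"z": 0,"roll": 0},{"x": 0,"y": 0,"z": 0,"roll": 0},{"x": 0,"y": 0,"z": 0,"roll": 0}]'

```text
time: 18.82
ee_pos: [0.5369, -0.0476, 0.1256]
tool_rot: [0.069, 0.998, -0.0, 0.0]
contact_force: [-2.8, 0.7, 6.9]
width: 0.0119
```

Firm stop at 17 mm with ~8 N: mouth 2 is pinched. On to mouth 3.

Request:
jog_arm --targets '[{"x": 0,"y": 0,"z": 0.005,"roll": 0},{"x": 0,"y": 0,"z": 0.009,"roll": 0},{"x": 0,"y": 0,"z": 0.01,"roll": 0},{"x": 0,"y": 0,"z": 0.006,"roll": 0},{"x": 0,"y": 0,"z": 0,"roll": 0}]'

```text
time: 19.45
ee_pos: [0.537, -0.0476, 0.1554]
tool_rot: [0.069, 0.998, -0.0, 0.0]
contact_force: [-0.6, -0.5, -2.2]
width: 0.0115
```

Request:
jog_arm --targets '[{"x": -0.0015,"y": -0.011,"z": 0,"roll": 0},{"x": -0.0018,"y": -0.0127,"z": 0,"roll": 0},{"x": -0.0015,"y": -0.011,"z": 0,"roll": 0},{"x": 0,"y": 0,"z": -0.003,"roll": 0},{"x": 0,"y": 0,"z": -0.003,"roll": 0}]'

```text
time: 20.08
ee_pos: [0.5319, -0.0823, 0.1485]
tool_rot: [0.069, 0.998, 0.0, -0.0]
contact_force: [-0.1, 0.0, -1.1]
width: 0.0117
```

Request:
jog_arm --targets '[{"x": 0,"y": 0,"z": -0.004,"roll": 0},{"x": 0,"y": 0,"z": -0.003,"roll": 0},{"x": 0,"y": 0,"z": -0.002,"roll": 0},{"x": 0,"y": 0,"z": -0.001,"roll": 0},{"x": 0,"y": 0,"z": -0.001,"roll": 0}]'

```text
time: 20.7
ee_pos: [0.532, -0.0822, 0.1379]
tool_rot: [0.069, 0.998, 0.0, 0.0]
contact_force: [-0.9, 0.9, -2.4]
width: 0.0115
```

Request:
jog_arm --targets '[{"x": 0,"y": 0,"z": -0.002,"roll": 0},{"x": 0,"y": 0,"z": -0.002,"roll": 0},{"x": 0,"y": 0,"z": -0.002,"roll": 0},{"x": 0,"y": 0,"z": -0.002,"roll": 0},{"x": 0,"y": 0,"z": -0.001,"roll": 0}]'

```text
time: 21.32
ee_pos: [0.5319, -0.0823, 0.1287]
tool_rot: [0.069, 0.998, 0.0, -0.0]
contact_force: [0.1, -0.6, -1.3]
width: 0.0119
```

Request:
jog_arm --targets '[{"x": 0,"y": 0,"z": -0.0005,"roll": 0},{"x": 0,"y": 0,"z": -0.0005,"roll": 0},{"x": 0,"y": 0,"z": -0.0005,"roll": 0},{"x": 0,"y": 0,"z": -0.0005,"roll": 0},{"x": 0,"y": 0,"z": 0,"roll": 0}]'

```text
time: 21.95
ee_pos: [0.532, -0.0823, 0.1268]
tool_rot: [0.069, 0.998, 0.0, 0.0]
contact_force: [0.3, -0.1, -1.7]
width: 0.0119
```

Request:
jog_arm --targets '[{"x": 0,"y": 0,"z": -0.0005,"roll": 0},{"x": 0,"y": 0,"z": -0.0005,"roll": 0},{"x": 0,"y": 0,"z": -0.0005,"roll": 0},{"x": 0,"y": 0,"z": 0,"roll": 0},{"x": 0,"y": 0,"z": 0,"roll": 0}]'

```text
time: 22.58
ee_pos: [0.532, -0.0823, 0.1256]
tool_rot: [0.069, 0.998, -0.0, 0.0]
contact_force: [-0.6, 0.0, 3.0]
width: 0.012
```

Force starts at 17 mm. One half-millimetre more to confirm.

Request:
jog_arm --targets '[{"x": 0,"y": 0,"z": -0.0005,"roll": 0},{"x": 0,"y": 0,"z": 0,"roll": 0},{"x": 0,"y": 0,"z": 0,"roll": 0},{"x": 0,"y": 0,"z": 0,"roll": 0},{"x": 0,"y": 0,"z": 0,"roll": 0}]'

```text
time: 23.2
ee_pos: [0.5321, -0.0823, 0.1255]
tool_rot: [0.069, 0.998, -0.0, 0.0]
contact_force: [-2.5, 0.4, 7.9]
width: 0.0114
```

Mouth 3 is pinched too. On to mouth 4.

Request:
jog_arm --targets '[{"x": 0,"y": 0,"z": 0.005,"roll": 0},{"x": 0,"y": 0,"z": 0.009,"roll": 0},{"x": 0,"y": 0,"z": 0.01,"roll": 0},{"x": 0,"y": 0,"z": 0.006,"roll": 0},{"x": 0,"y": 0,"z": 0,"roll": 0}]'

```text
time: 23.82
ee_pos: [0.5322, -0.0823, 0.1554]
tool_rot: [0.069, 0.998, -0.0, 0.0]
contact_force: [0.1, -0.6, -1.5]
width: 0.0115
```

Request:
jog_arm --targets '[{"x": -0.0015,"y": -0.011,"z": 0,"roll": 0},{"x": -0.0018,"y": -0.0127,"z": 0,"roll": 0},{"x": -0.0015,"y": -0.011,"z": 0,"roll": 0},{"x": 0,"y": 0,"z": -0.003,"roll": 0},{"x": 0,"y": 0,"z": -0.003,"roll": 0}]'

```text
time: 24.45
ee_pos: [0.5271, -0.117, 0.1485]
tool_rot: [0.069, 0.998, 0.0, -0.0]
contact_force: [-0.4, -0.5, -2.1]
width: 0.0118
```

Request:
jog_arm --targets '[{"x": 0,"y": 0,"z": -0.004,"roll": 0},{"x": 0,"y": 0,"z": -0.003,"roll": 0},{"x": 0,"y": 0,"z": -0.002,"roll": 0},{"x": 0,"y": 0,"z": -0.001,"roll": 0},{"x": 0,"y": 0,"z": -0.001,"roll": 0}]'

```text
time: 25.08
ee_pos: [0.5272, -0.1169, 0.1378]
tool_rot: [0.069, 0.998, -0.0, 0.0]
contact_force: [-0.3, 0.4, -1.2]
width: 0.0121
```

Request:
jog_arm --targets '[{"x": 0,"y": 0,"z": -0.002,"roll": 0},{"x": 0,"y": 0,"z": -0.002,"roll": 0},{"x": 0,"y": 0,"z": -0.002,"roll": 0},{"x": 0,"y": 0,"z": -0.002,"roll": 0},{"x": 0,"y": 0,"z": -0.001,"roll": 0}]'

```text
time: 25.7
ee_pos: [0.5271, -0.1169, 0.1286]
tool_rot: [0.069, 0.998, 0.0, -0.0]
contact_force: [-0.4, 0.1, -1.9]
width: 0.0121
```

Request:
jog_arm --targets '[{"x": 0,"y": 0,"z": -0.0005,"roll": 0},{"x": 0,"y": 0,"z": -0.0005,"roll": 0},{"x": 0,"y": 0,"z": -0.0005,"roll": 0},{"x": 0,"y": 0,"z": -0.0005,"roll": 0},{"x": 0,"y": 0,"z": 0,"roll": 0}]'

```text
time: 26.32
ee_pos: [0.5271, -0.117, 0.1268]
tool_rot: [0.069, 0.998, -0.0, -0.0]
contact_force: [1.0, 0.3, -1.4]
width: 0.0116
```

Request:
jog_arm --targets '[{"x": 0,"y": 0,"z": -0.0005,"roll": 0},{"x": 0,"y": 0,"z": -0.0005,"roll": 0},{"x": 0,"y": 0,"z": -0.0005,"roll": 0},{"x": 0,"y": 0,"z": 0,"roll": 0},{"x": 0,"y": 0,"z": 0,"roll": 0}]'

```text
time: 26.95
ee_pos: [0.5272, -0.117, 0.1254]
tool_rot: [0.069, 0.998, -0.0, 0.0]
contact_force: [-0.1, -0.4, -1.8]
width: 0.012
```

Request:
jog_arm --targets '[{"x": 0,"y": 0,"z": -0.0005,"roll": 0},{"x": 0,"y": 0,"z": -0.0005,"roll": 0},{"x": 0,"y": 0,"z": 0,"roll": 0},{"x": 0,"y": 0,"z": 0,"roll": 0},{"x": 0,"y": 0,"z": 0,"roll": 0}]'

```text
time: 27.58
ee_pos: [0.5272, -0.117, 0.1244]
tool_rot: [0.069, 0.998, -0.0, 0.0]
contact_force: [0.4, 0.2, -1.5]
width: 0.0117
```

Request:
jog_arm --targets '[{"x": 0,"y": 0,"z": -0.0005,"roll": 0},{"x": 0,"y": 0,"z": -0.0005,"roll": 0},{"x": 0,"y": 0,"z": 0,"roll": 0},{"x": 0,"y": 0,"z": 0,"roll": 0},{"x": 0,"y": 0,"z": 0,"roll": 0}]'

```text
time: 28.2
ee_pos: [0.5272, -0.117, 0.1234]
tool_rot: [0.069, 0.998, -0.0, 0.0]
contact_force: [-0.4, 0.5, -1.2]
width: 0.0121
```

Mouth 4 lets it past 19 mm. On towards 22–25 mm, feeling for drag.

Request:
jog_arm --targets '[{"x": 0,"y": 0,"z": -0.0005,"roll": 0},{"x": 0,"y": 0,"z": -0.0005,"roll": 0},{"x": 0,"y": 0,"z": -0.0005,"roll": 0},{"x": 0,"y": 0,"z": -0.0005,"roll": 0},{"x": 0,"y": 0,"z": -0.0005,"roll": 0}]'

```text
time: 28.82
ee_pos: [0.5271, -0.117, 0.1208]
tool_rot: [0.069, 0.998, 0.0, -0.0]
contact_force: [-1.2, -0.6, -1.3]
width: 0.0118
```

Request:
jog_arm --targets '[{"x": 0,"y": 0,"z": -0.0005,"roll": 0},{"x": 0,"y": 0,"z": -0.0005,"roll": 0},{"x": 0,"y": 0,"z": -0.0005,"roll": 0},{"x": 0,"y": 0,"z": -0.0005,"roll": 0},{"x": 0,"y": 0,"z": -0.0005,"roll": 0}]'

```text
time: 29.45
ee_pos: [0.5274, -0.1171, 0.1191]
tool_rot: [0.069, 0.998, -0.0, 0.0]
contact_force: [-1.3, 0.1, 5.6]
width: 0.012
```

Drag of ~7 N sets in at 23 mm: mouth 4 is the fitting one. The task says to feel all five and there's time, so I'll check mouth 5 first.

Request:
jog_arm --targets '[{"x": 0,"y": 0,"z": 0.006,"roll": 0},{"x": 0,"y": 0,"z": 0.01,"roll": 0},{"x": 0,"y": 0,"z": 0.012,"roll": 0},{"x": 0,"y": 0,"z": 0.009,"roll": 0},{"x": 0,"y": 0,"z": 0,"roll": 0}]'

```text
time: 30.08
ee_pos: [0.5275, -0.1171, 0.1563]
tool_rot: [0.069, 0.998, -0.0, 0.001]
contact_force: [1.2, 0.3, -2.3]
width: 0.0117
```

Request:
jog_arm --targets '[{"x": -0.0015,"y": -0.011,"z": 0,"roll": 0},{"x": -0.0018,"y": -0.0127,"z": 0,"roll": 0},{"x": -0.0015,"y": -0.011,"z": 0,"roll": 0},{"x": 0,"y": 0,"z": -0.003,"roll": 0},{"x": 0,"y": 0,"z": -0.003,"roll": 0}]'

```text
time: 30.7
ee_pos: [0.5223, -0.1517, 0.149]
tool_rot: [0.069, 0.998, 0.0, -0.0]
contact_force: [-0.2, 0.8, -2.0]
width: 0.0119
```

Request:
jog_arm --targets '[{"x": 0,"y": 0,"z": -0.004,"roll": 0},{"x": 0,"y": 0,"z": -0.003,"roll": 0},{"x": 0,"y": 0,"z": -0.002,"roll": 0},{"x": 0,"y": 0,"z": -0.001,"roll": 0},{"x": 0,"y": 0,"z": -0.001,"roll": 0}]'

```text
time: 31.32
ee_pos: [0.5224, -0.1517, 0.1384]
tool_rot: [0.069, 0.998, -0.0, 0.0]
contact_force: [-0.5, -0.1, -1.6]
width: 0.0117
```

Request:
jog_arm --targets '[{"x": 0,"y": 0,"z": -0.002,"roll": 0},{"x": 0,"y": 0,"z": -0.002,"roll": 0},{"x": 0,"y": 0,"z": -0.002,"roll": 0},{"x": 0,"y": 0,"z": -0.002,"roll": 0},{"x": 0,"y": 0,"z": -0.001,"roll": 0}]'

```text
time: 31.95
ee_pos: [0.5223, -0.1517, 0.1291]
tool_rot: [0.069, 0.998, 0.0, -0.0]
contact_force: [-0.2, -0.2, -1.0]
width: 0.0117
```

Request:
jog_arm --targets '[{"x": 0,"y": 0,"z": -0.0005,"roll": 0},{"x": 0,"y": 0,"z": -0.0005,"roll": 0},{"x": 0,"y": 0,"z": -0.0005,"roll": 0},{"x": 0,"y": 0,"z": -0.0005,"roll": 0},{"x": 0,"y": 0,"z": 0,"roll": 0}]'

```text
time: 32.58
ee_pos: [0.5224, -0.1517, 0.1273]
tool_rot: [0.069, 0.998, 0.0, -0.0]
contact_force: [0.4, -0.1, -1.8]
width: 0.0125
```

Request:
jog_arm --targets '[{"x": 0,"y": 0,"z": -0.0005,"roll": 0},{"x": 0,"y": 0,"z": -0.0005,"roll": 0},{"x": 0,"y": 0,"z": -0.0005,"roll": 0},{"x": 0,"y": 0,"z": -0.0005,"roll": 0},{"x": 0,"y": 0,"z": 0,"roll": 0}]'

```text
time: 33.2
ee_pos: [0.5224, -0.1517, 0.1256]
tool_rot: [0.069, 0.998, -0.0, 0.0]
contact_force: [-1.7, 0.3, 1.7]
width: 0.0118
```

Request:
jog_arm --targets '[{"x": 0,"y": 0,"z": -0.0005,"roll": 0},{"x": 0,"y": 0,"z": 0,"roll": 0},{"x": 0,"y": 0,"z": 0,"roll": 0},{"x": 0,"y": 0,"z": 0,"roll": 0},{"x": 0,"y": 0,"z": 0,"roll": 0}]'

```text
time: 33.83
ee_pos: [0.5225, -0.1517, 0.1255]
tool_rot: [0.069, 0.998, -0.0, 0.0]
contact_force: [-1.1, 0.9, 6.9]
width: 0.0118
```

Mouth 5 stops at 17 mm as well. Back to mouth 4.

Request:
jog_arm --targets '[{"x": 0,"y": 0,"z": 0.005,"roll": 0},{"x": 0,"y": 0,"z": 0.009,"roll": 0},{"x": 0,"y": 0,"z": 0.01,"roll": 0},{"x": 0,"y": 0,"z": 0.006,"roll": 0},{"x": 0,"y": 0,"z": 0,"roll": 0}]'

```text
time: 34.45
ee_pos: [0.5226, -0.1517, 0.1555]
tool_rot: [0.069, 0.998, -0.0, 0.0]
contact_force: [-0.9, 0.2, -1.5]
width: 0.0117
```

Request:
jog_arm --targets '[{"x": 0.0015,"y": 0.011,"z": 0,"roll": 0},{"x": 0.0018,"y": 0.0127,"z": 0,"roll": 0},{"x": 0.0015,"y": 0.011,"z": 0,"roll": 0},{"x": 0,"y": 0,"z": -0.003,"roll": 0},{"x": 0,"y": 0,"z": -0.003,"roll": 0}]'

```text
time: 35.08
ee_pos: [0.5271, -0.1169, 0.1485]
tool_rot: [0.068, 0.998, -0.0, -0.0]
contact_force: [-0.7, 0.5, -1.3]
width: 0.0119
```

Request:
jog_arm --targets '[{"x": 0,"y": 0,"z": -0.004,"roll": 0},{"x": 0,"y": 0,"z": -0.003,"roll": 0},{"x": 0,"y": 0,"z": -0.002,"roll": 0},{"x": 0,"y": 0,"z": -0.001,"roll": 0},{"x": 0,"y": 0,"z": -0.001,"roll": 0}]'

```text
time: 35.7
ee_pos: [0.5272, -0.117, 0.1379]
tool_rot: [0.069, 0.998, -0.0, 0.0]
contact_force: [0.4, -0.4, -1.9]
width: 0.0116
```

Request:
jog_arm --targets '[{"x": 0,"y": 0,"z": -0.002,"roll": 0},{"x": 0,"y": 0,"z": -0.003,"roll": 0},{"x": 0,"y": 0,"z": -0.003,"roll": 0},{"x": 0,"y": 0,"z": -0.003,"roll": 0},{"x": 0,"y": 0,"z": -0.002,"roll": 0}]'

```text
time: 36.33
ee_pos: [0.5271, -0.1169, 0.1246]
tool_rot: [0.069, 0.998, 0.0, -0.0]
contact_force: [0.3, -0.2, -1.1]
width: 0.012
```

Request:
jog_arm --targets '[{"x": 0,"y": 0,"z": -0.001,"roll": 0},{"x": 0,"y": 0,"z": -0.001,"roll": 0},{"x": 0,"y": 0,"z": -0.001,"roll": 0},{"x": 0,"y": 0,"z": -0.001,"roll": 0},{"x": 0,"y": 0,"z": -0.001,"roll": 0}]'

```text
time: 36.95
ee_pos: [0.5273, -0.117, 0.1201]
tool_rot: [0.069, 0.998, -0.0, 0.0]
contact_force: [-2.2, 0.9, 6.8]
width: 0.012
```

Request:
jog_arm --targets '[{"x": 0,"y": 0,"z": -0.001,"roll": 0},{"x": 0,"y": 0,"z": -0.001,"roll": 0},{"x": 0,"y": 0,"z": -0.001,"roll": 0},{"x": 0,"y": 0,"z": -0.001,"roll": 0},{"x": 0,"y": 0,"z": -0.001,"roll": 0}]'

```text
time: 37.58
ee_pos: [0.5274, -0.117, 0.1151]
tool_rot: [0.069, 0.998, -0.0, 0.0]
contact_force: [1.9, 0.2, 3.7]
width: 0.0119
```

Request:
jog_arm --targets '[{"x": 0,"y": 0,"z": -0.001,"roll": 0},{"x": 0,"y": 0,"z": -0.001,"roll": 0},{"x": 0,"y": 0,"z": -0.001,"roll": 0},{"x": 0,"y": 0,"z": -0.001,"roll": 0},{"x": 0,"y": 0,"z": -0.001,"roll": 0}]'

```text
time: 38.2
ee_pos: [0.5271, -0.117, 0.1097]
tool_rot: [0.069, 0.998, -0.0, -0.0]
contact_force: [0.3, -1.0, 2.9]
width: 0.0117
```

Even drag of ~5 N. Continue gently to the floor.

Request:
jog_arm --targets '[{"x": 0,"y": 0,"z": -0.001,"roll": 0},{"x": 0,"y": 0,"z": -0.001,"roll": 0},{"x": 0,"y": 0,"z": -0.001,"roll": 0},{"x": 0,"y": 0,"z": -0.001,"roll": 0},{"x": 0,"y": 0,"z": -0.001,"roll": 0}]'

```text
time: 38.83
ee_pos: [0.5272, -0.117, 0.1048]
tool_rot: [0.069, 0.998, -0.0, 0.0]
contact_force: [-0.0, 0.6, 3.9]
width: 0.0121
```

Request:
jog_arm --targets '[{"x": 0,"y": 0,"z": -0.0005,"roll": 0},{"x": 0,"y": 0,"z": -0.0005,"roll": 0},{"x": 0,"y": 0,"z": -0.0004,"roll": 0},{"x": 0,"y": 0,"z": 0,"roll": 0},{"x": 0,"y": 0,"z": 0,"roll": 0}]'

```text
time: 39.45
ee_pos: [0.5271, -0.117, 0.1034]
tool_rot: [0.069, 0.998, -0.0, -0.0]
contact_force: [-0.1, -0.3, 2.2]
width: 0.0122
```

Request:
jog_arm --targets '[{"x": 0,"y": 0,"z": -0.0004,"roll": 0},{"x": 0,"y": 0,"z": -0.0004,"roll": 0},{"x": 0,"y": 0,"z": 0,"roll": 0},{"x": 0,"y": 0,"z": 0,"roll": 0},{"x": 0,"y": 0,"z": 0,"roll": 0}]'

```text
time: 40.08
ee_pos: [0.5272, -0.117, 0.1027]
tool_rot: [0.069, 0.998, -0.0, 0.0]
contact_force: [0.0, 0.6, 3.9]
width: 0.012
```

Request:
jog_arm --targets '[{"x": 0,"y": 0,"z": -0.0004,"roll": 0},{"x": 0,"y": 0,"z": 0,"roll": 0},{"x": 0,"y": 0,"z": 0,"roll": 0},{"x": 0,"y": 0,"z": 0,"roll": 0},{"x": 0,"y": 0,"z": 0,"roll": 0}]'

```text
time: 40.7
ee_pos: [0.5272, -0.117, 0.1026]
tool_rot: [0.069, 0.998, -0.0, 0.0]
contact_force: [-1.5, 0.6, 8.0]
width: 0.0121
```

Request:
jog_arm --targets '[{"x": 0,"y": 0,"z": -0.0004,"roll": 0},{"x": 0,"y": 0,"z": 0,"roll": 0},{"x": 0,"y": 0,"z": 0,"roll": 0},{"x": 0,"y": 0,"z": 0,"roll": 0},{"x": 0,"y": 0,"z": 0,"roll": 0}]'

```text
time: 41.32
ee_pos: [0.5273, -0.117, 0.1026]
tool_rot: [0.069, 0.998, -0.0, 0.0]
contact_force: [-2.8, 1.1, 11.2]
width: 0.0118
```

Firm floor: no travel at ~12 N, depth 40 mm. Ease off the push and open.

Request:
jog_arm --targets '[{"x": 0,"y": 0,"z": 0.0005,"roll": 0},{"x": 0,"y": 0,"z": 0,"roll": 0},{"x": 0,"y": 0,"z": 0,"roll": 0},{"x": 0,"y": 0,"z": 0,"roll": 0},{"x": 0,"y": 0,"z": 0,"roll": 0}]'

```text
time: 41.95
ee_pos: [0.5272, -0.117, 0.1026]
tool_rot: [0.069, 0.998, -0.0, 0.0]
contact_force: [-0.6, -0.1, 6.6]
width: 0.0114
```

Request:
jog_arm --targets '[{"x": 0,"y": 0,"z": 0,"roll": 0},{"x": 0,"y": 0,"z": 0,"roll": 0},{"x": 0,"y": 0,"z": 0,"roll": 0},{"x": 0,"y": 0,"z": 0,"roll": 0},{"x": 0,"y": 0,"z": 0,"roll": 0}]' --jaw 0.05

```text
time: 42.58
ee_pos: [0.5272, -0.117, 0.1023]
tool_rot: [0.069, 0.998, 0.0, -0.0]
contact_force: [-0.6, -0.0, -0.3]
width: 0.0497
```

```bash
python3 snap.py d wrist scene; python3 - <<'E'
import cv2,numpy as np
a=cv2.resize(cv2.imread('pics/wrist_d.png')[150:400,150:500],None,fx=1.14,fy=1.6)
b=cv2.resize(cv2.imread('pics/scene_d.png')[130:290,240:420],(400,400),interpolation=2)
cv2.imwrite('pics/c9.png',np.hstack([cv2.resize(a,(400,400)),b]))
E
```

```text
42.575 [ 0.52715108 -0.11698423  0.10232362] F [-0.62781649 -0.01008886 -0.27061379] w 0.04972348646078923 yaw -7.878743284503648 tilt z [-4.15136363e-05  8.13311833e-06 -9.99999999e-01]
```

View pics/c9.png

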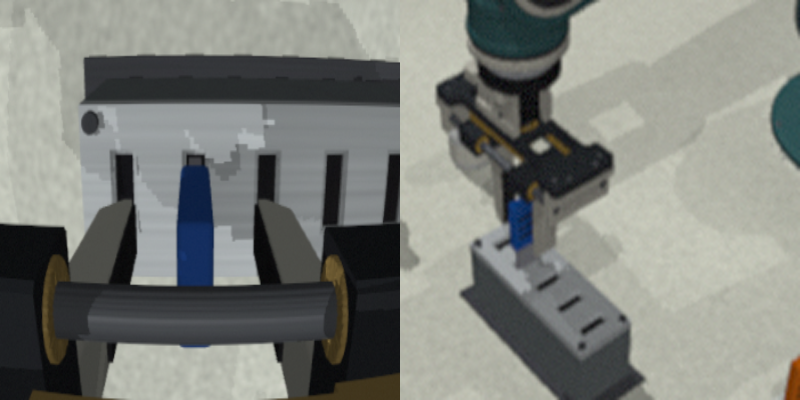

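The fingers are clear on both sides of the upright handle, which stands in mouth 4. Retreat straight up, then aside.

Request:
jog_arm --targets '[{"x": 0,"y": 0,"z": 0.01,"roll": 0},{"x": 0,"y": 0,"z": 0.02,"roll": 0},{"x": 0,"y": 0,"z": 0.03,"roll": 0},{"x": 0,"y": 0,"z": 0.035,"roll": 0},{"x": 0,"y": 0,"z": 0.035,"roll": 0}]'

```text
time: 43.3
ee_pos: [0.5271, -0.117, 0.2352]
tool_rot: [0.069, 0.998, -0.0, 0.001]
contact_force: [-1.1, -0.7, 0.5]
width: 0.0503
```

Request:
jog_arm --targets '[{"x": -0.01,"y": 0.04,"z": 0.02,"roll": 0},{"x": -0.01,"y": 0.05,"z": 0.01,"roll": 0},{"x": -0.01,"y": 0.05,"z": 0,"roll": 0},{"x": -0.01,"y": 0.05,"z": 0,"roll": 0},{"x": 0,"y": 0.05,"z": 0,"roll": 0}]'

```text
time: 43.92
ee_pos: [0.4865, 0.1246, 0.2645]
tool_rot: [0.069, 0.998, 0.0, 0.001]
contact_force: [0.8, -0.2, 0.4]
width: 0.05
```

Request:
jog_arm --targets '[{"x": 0,"y": 0.05,"z": 0,"roll": 0},{"x": 0,"y": 0.05,"z": 0,"roll": 0},{"x": 0,"y": 0.03,"z": 0,"roll": 0},{"x": 0,"y": 0,"z": 0,"roll": 0},{"x": 0,"y": 0,"z": 0,"roll": 0}]'

```text
time: 44.55
ee_pos: [0.4872, 0.2526, 0.2633]
tool_rot: [0.069, 0.998, 0.0, 0.0]
contact_force: [0.0, 0.3, 0.5]
width: 0.0501
```

```bash
python3 snap.py e top scene; python3 - <<'E'
import cv2,numpy as np
from h import *
a=cv2.imread('pics/top_e.png')[195:265,275:385];b=cv2.imread('pics/scene_e.png')[180:300,250:370]
cv2.imwrite('pics/c10.png',np.hstack([cv2.resize(a,(400,400*70//110)).copy() if 0 else cv2.copyMakeBorder(cv2.resize(a,(400,255),interpolation=2),0,145,0,0,0),cv2.resize(b,(400,400),interpolation=2)]))
uv={}
for n,box in(('top',(275,385,190,265)),('scene',(255,350,190,290))):
    im=cv2.imread(f'pics/{n}_e.png');F=6;c=cv2.resize(im[box[2]:box[3],box[0]:box[1]],None,fx=F,fy=F,interpolation=2)
    h=cv2.cvtColor(c,cv2.COLOR_BGR2HSV);m=((h[...,0]>=100)&(h[...,0]<=130)&(h[...,1]>140)).astype(np.uint8)
    M=cv2.moments(max(cv2.findContours(m,0,1)[0],key=cv2.contourArea));uv[n]=((M['m10']/M['m00']+.5)/F-.5+box[0],(M['m01']/M['m00']+.5)/F-.5+box[2])
print(uv,tri(uv['top'],uv['scene']),'expect ~(.5263,-.1165,.119; earlier view bias +.0025)')
E
```

```text
44.55 [0.48719279 0.25262658 0.26329045] F [0.01703385 0.30053325 0.45839552] w 0.05007761779659806 yaw -7.871541184773269 tilt z [ 7.82118904e-04  1.21503908e-04 -9.99999687e-01]
{'top': (346.8205839877245, 229.2540797905948), 'scene': (295.82518889021213, 217.81091461236156)} [ 0.5262246  -0.11708954  0.12087837] expect ~(.5263,-.1165,.119; earlier view bias +.0025)
```

View pics/c10.png

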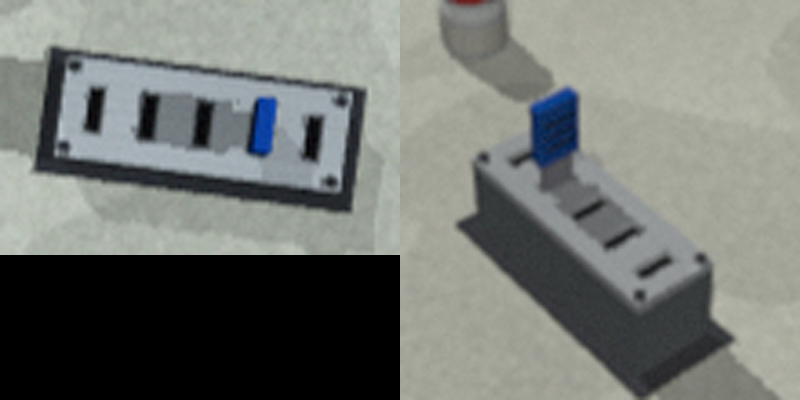

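View pics/scene_e.png

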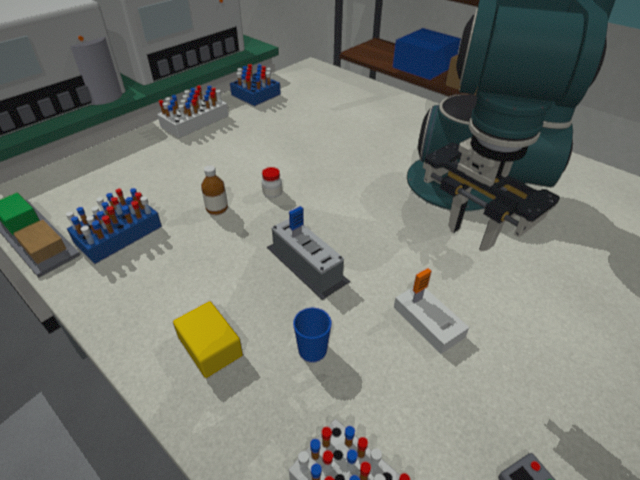

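The gauge stands upright in mouth 4, with the handle at (296,218) in the scene view and triangulated at (0.526, -0.117, 0.121). The orange gauge, beaker, bottle and jar show no movement from the first picture. Handing in.

```bash
python3 -c "
from bench import bot
print(bot.close_job())"
```

```text
the job is handed in; nothing more can be done
None
```

The blue gauge is in mouth 4, the one that fits, standing upright, fully home and let go. The job was handed in at about 45 s.

| Mouth | What I felt |
|---|---|
| 1 | No drag down to 26.6 mm, so this is the worn one; I withdrew there. |
| 2 | Firm stop at 17 mm, pinched. |
| 3 | Firm stop at 17 mm, pinched. |
| 4 | Drag of about 4–8 N from 22–23 mm, and a firm floor at 40 mm that gave no further travel at about 12 N. |
| 5 | Firm stop at 17 mm, pinched. |

- **Push force:** the highest reading, taken at the end of each move, was 11 N (about 12 N with the gauge's weight).
- **Final pose:** after letting go, the handle measured (0.526, −0.117, 0.121) m from the two fixed cameras. I expected a height of 0.119 m; the same cameras read about 2.4 mm high on the gauge in its stand, so this fits fully home.
- **Bystanders:** by eye in the last picture, the orange gauge, beaker, bottle and jar had not moved. I did not measure their positions.
- **Disagreement:** the wrist camera placed the mouths about 1.3 mm from where the fixed cameras put them. That was within the slack of the mouths, and the blade entered all five without touching the rim.

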